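# Crossed thread on the collage press

## Robot

A 6-joint arm with a two-finger parallel gripper is mounted at the origin on the work surface. World frame = base frame: x ahead of the robot, y to its left, z up, the work surface at z = 0. Lengths are in mm, angles in rad, forces in N, time in s.
With the tool pointing down it reaches from about 325 to 775 mm from the base axis. Payload 9.3 kg.
Tool frame: the origin (TCP) lies at the very end of the fingers, on their centre line; the grasp point (between the pads) lies 19 mm behind it; z points along the fingers, y is the line along which they close (so a half turn about z gives the same grasp; the last joint's range is limited). The gripper opens to 85 mm and grips with 20 to 120 N. Pads are 22 mm wide; open, the fingers measure 114 mm over their backs; the gripper's body (76 mm by 85 mm) begins 54 mm behind the grasp point. The pads swing forward as they close: fully open they stand 13 mm farther back than shut.
Start: joints at [-1.484, 0.259, 0.021, 1.334, 0, 1.418], TCP at [130.623, -534.261, 231.279] pointing down, gripper open.
Joint ranges: [-3.04, 3.04], [-0.91, 1.82], [-1.04, 1.36], [-1.92, 1.95], [-1.52, 1.45], [-3.14, 3.14]. Speed limits (rad/s): [2.22, 2.22, 2.79, 3.14, 3.14, 3.14].

## Interface

Orientations are given as a 3x3 rotation matrix whose columns are the frame's x, y, z axes.
In Python, from station import arm gives the robot as it stands.
- The arm moves only by the tool apply_moves, never from a script. Its arguments are lists of equal length, an entry for each row: "delta_pos": the shift along the tool's x, y, z in cm, a list of three; "angular": the turn, a rotation vector about the tool's x, y, z in degrees, a list of three; "gripper": the opening, from 0 (shut) to 1 (fully open). A call has 1 to 20 rows; each row shifts and turns the commanded pose from where the row before left it, along the tool's axes as they then stand; what a row does not reach is not made up. A row lasts 1/8 s, in which the tool goes at most 62.5 mm and 10.7 degrees, less where a joint would pass 70% of its speed; a pose out of reach is approached as far as the arm can. A call is refused whole if a number of a shift passes 6.25 or a number of a turn 10.7, either way. A call with a gripper value outside its range is refused whole. The fingers move at their own pace and stop on an object; "squeeze" is the grip in N (left out, the last holds). Time passes only in rows, so rows that do not move let the fingers close. It gives the time, the measured TCP pose, the force, the opening and the grip force at its end, in the units of the state.
- arm.observe(): the state, without advancing time (a new reading comes with each control period).
- arm.camera(name): name is "side" or "top"; returns a dict with "image" (420x560x3 uint8, red, green, blue), "intrinsics" (3x3 intrinsics, pixels), "view" (4x4, takes a point from world to camera coordinates). Camera axes: x right, y down, z forward; pixel columns grow to the right and rows downward; lengths in mm; the calibration is good to about 2 mm. A picture is of the moment at which its call begins. There is no depth.
- arm.finish_job(): hands the job in; it is judged then, once.
The state is a dict: "t": time; "q": joint angles; "joint_vel": joint speeds; "effort": joint torques, N m; "tool_pos": TCP position; "tool_rot": TCP orientation; "ft_force": force on the tool from outside, world axes, zero at the start; "ft_torque": the same for the moment, N m; "opening": finger opening in mm; "grasp_force": force on a finger pad.
Only numpy, scipy, OpenCV 4.12 (cv2) and the standard library are available. Lean on these libraries where they do the work, as an engineer would, in place of code of your own. Each camera call takes 0.05 s, during which the arm holds its last target. There are 200 camera calls.

## Task

The two clamp screws of the collage press are each started a little way, but one of them is cross-threaded and they look alike. Turn them gently clockwise by their wings: run the sound one down until it comes up firm, and the moment one binds early, stop and wind it anticlockwise all the way back out to its open stop. Do not strain the threads of either screw, over-tighten, or disturb the things around the press; let go at the end.

Things in the scene. Friction and masses are not known exactly. Their poses are not given: they have to be found in the camera images.
- press: Wooden collage press, fixed: base board 240 x 340 mm, card stack, platen, and over it on two side blocks a bridge 70 mm wide, 326 mm long, top 130 mm above the table. Origin: centre of the underside. x across the bridge, y along it, z up; position and yaw vary. Two alike upright clamp screws stand on the bridge at y = +85 mm (left) and y = -85 mm (right).
- left_wing (a point): Grip point of the left clamp screw, on its axis, 183 mm above the table at joint 0 (it sinks and turns with the screw), 2 mm above mid-height of the flat steel wing: an upright plate 64 mm long along this point's x, 12 mm thick along y, 30 mm tall. Below the wing an 18 mm round neck reaches up to 158 mm, and a 42 mm brass flange on the bridge to 140 mm.
- right_wing (a point): The same point and axes on the right clamp screw, built alike (joint 0: 183 mm above the table, wing from 166 to 196 mm). Nothing stands beside either wing.
- left_screw (a joint): Angle of the left screw, rad, growing clockwise seen from above (screwing in). 0 is the hard open stop, fully wound out, wing along the press's x axis. Starts at 0.25 to 0.55. It sinks 1.27 mm per rad and turns with about 0.035 N m of drag. A sound screw runs freely until it comes up firm between 2.35 and 2.85; a crossed one binds between 0.70 and 1.20.
- right_screw (a joint): The same for the right screw. Exactly one of the two screws is crossed; which one varies from run to run and cannot be seen.
- left_shank: Threaded shank of the left screw, running down through a brass bush in the bridge; origin on the screw's axis, 83 mm below the wing's grip point. Where the screw binds or comes up firm the resistance rises springily, about 3 N m per rad of further turning; beyond about 0.44 N m (20 N on the thread at a radius of 22 mm) the thread is spoilt.
- right_shank: The same for the right screw.
- glue_stick: Bystander: white glue stick standing upright, 29 mm across, 96 mm tall, origin at the centre of its foot.
- tape_roll: Bystander: cardboard-brown tape roll lying flat, 84 mm across, 24 mm tall, origin at the centre of its underside.
- paint_jar: Bystander: paint jar with white cap, 64 mm across, 75 mm tall, origin at the centre of its underside.

How it is judged (in metres and radians):
On the way:
1. the sound screw is run down until it comes up firm (screw past 2.25 rad and its thread bearing at least 2.5 N, 0.055 N m) (((value of joint left_screw above 2.25 rad and contact force between left_shank and anything else above 2.5 N) or (value of joint right_screw above 2.25 rad and contact force between right_shank and anything else above 2.5 N))), for 0.1 s.
At the end, for the whole second after the job is handed in: one screw (the sound one) stands screwed in past 2.25 rad, the other (the crossed one) is wound out to within 0.12 rad of its open stop; both are at rest (((value of joint left_screw above 2.25 rad and value of joint right_screw below 0.12 rad) or (value of joint right_screw above 2.25 rad and value of joint left_screw below 0.12 rad)) and velocity of joint left_screw between -0.05 and 0.05 rad/s and velocity of joint right_screw between -0.05 and 0.05 rad/s); the robot touches nothing.
It fails at once if a thread was loaded with over 20 N, 0.44 N m (crossed thread forced, or sound screw over-tightened) (contact force between any of left_shank, right_shank and anything else above 20 N).
It fails at once if the glue stick, tape roll or paint jar was moved by more than 20 mm (distance of any of glue_stick, tape_roll, paint_jar from where it was at the start of the episode above 0.02 m).
It also fails if it takes over 72 s, if anything falls off the work surface, if the arm or the gripper's body presses on something with over 40 N, if the wrist force passes 120 N, or if a joint passes its speed limit or range.

## Working session

There is one attempt and no reset: what is moved stays moved. The work goes in short steps, Python scripts to look and compute and a tool call to move; the robot and the scene stay as the last step left them, time stands still between calls to the robot, and variables do not carry over. Pictures are saved under pics/ and viewed, at most 10 in all, crops included, and the job is handed in when it is done.

Besides the shell and the picture viewer there is one more tool, called as a command line: name --argument value ..., lists and objects as JSON in quotes. apply_moves: Moves the arm, as the interface text tells. Its arguments: {"type":"object","properties":{"delta_pos":{"type":"array","items":{"type":"array","items":{"type":"number"}}},"angular":{"type":"array","items":{"type":"array","items":{"type":"number"}}},"gripper":{"type":"array","items":{"type":"number"}},"squeeze":{"type":"number"}},"required":["delta_pos","angular","gripper"]}

```bash
mkdir -p pics
python3 - <<'E'
from station import arm
import cv2,numpy as np
for n in ("top","side"):
    c=arm.camera(n); cv2.imwrite(f"pics/{n}0.png",c["image"][:,:,::-1]); print(n,c["intrinsics"].tolist(),np.round(c["view"],4).tolist())
s=arm.observe(); print({k:np.round(v,3).tolist() for k,v in s.items()})
E
```

```text
top [[476.4700834894445, 0.0, 275.23730733565077], [0.0, 476.4700834894445, 218.90269059819812], [0.0, 0.0, 1.0]] [[-0.1639, -0.9865, -0.0042, 98.1764], [-0.9666, 0.1614, -0.1993, 640.0667], [0.1973, -0.0286, -0.9799, 1053.8878], [0.0, 0.0, 0.0, 1.0]]
side [[424.0813941287924, 0.0, 272.7547889122031], [0.0, 424.0813941287924, 203.16190995358716], [0.0, 0.0, 1.0]] [[-0.9755, -0.2198, 0.0126, 631.9759], [-0.1689, 0.7101, -0.6836, 187.9225], [0.1413, -0.6689, -0.7298, 865.4451], [0.0, 0.0, 0.0, 1.0]]
{'t': 0.1, 'q': [-1.484, 0.259, 0.021, 1.334, -0.0, 1.418], 'joint_vel': [-0.0, -0.002, 0.001, -0.001, -0.002, -0.002], 'effort': [0.003, -55.67, 34.507, 0.012, -0.0, -0.0], 'tool_pos': [130.6, -533.988, 230.707], 'tool_rot': [[0.971, 0.238, -0.0], [0.238, -0.971, 0.001], [0.0, -0.001, -1.0]], 'ft_force': [-0.046, 0.438, -0.769], 'ft_torque': [0.035, -0.011, -0.023], 'grasp_force': 0.0, 'opening': 85.349}
```

View pics/top0.png

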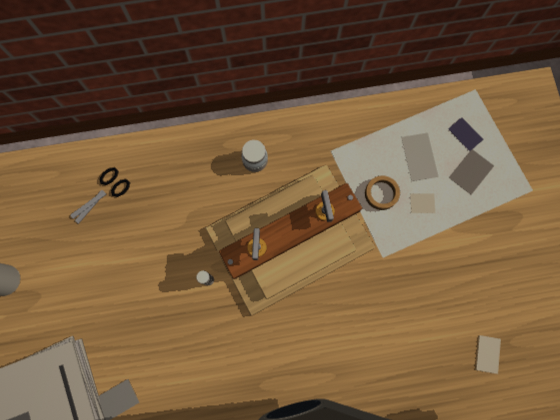

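View pics/side0.png

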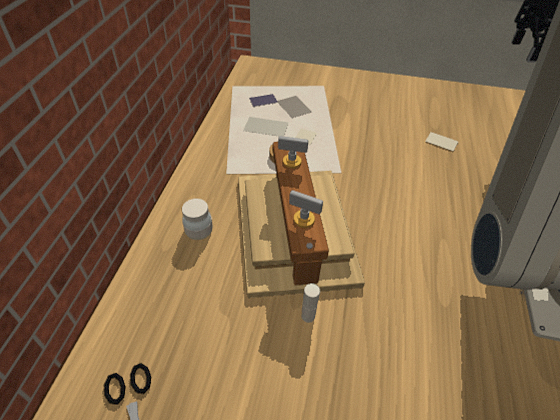

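The top view shows the screws near (256,245) and (326,206), with the jar at (255,155), the glue stick at (204,278) and the tape roll at (383,192). I'll enlarge both views around the screws.

Run:
```python
import cv2,numpy as np
a=cv2.imread("pics/top0.png")[180:280,215:365]; b=cv2.imread("pics/side0.png")[130:230,260:340]
k=dict(fx=5,fy=5,interpolation=cv2.INTER_CUBIC)
cv2.imwrite("pics/topc.png",cv2.resize(a,None,**k)); cv2.imwrite("pics/sidec.png",cv2.resize(b,None,**k))
```

```text
(no output)
```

View pics/topc.png

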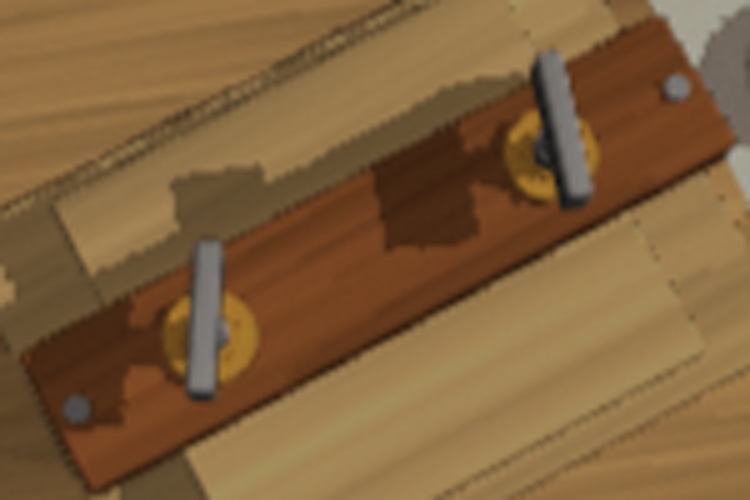

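View pics/sidec.png

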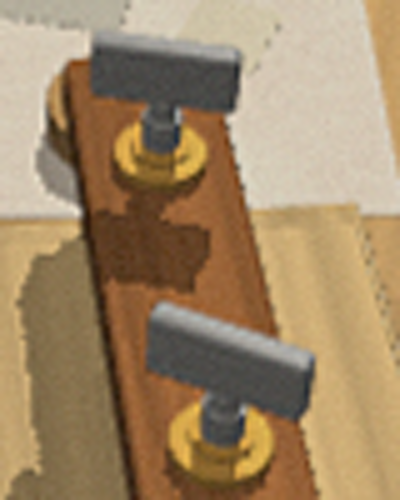

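```bash
cat > fit.py <<'E'
from station import arm
import numpy as np
from scipy.optimize import least_squares
cams={n:arm.camera(n) for n in("top","side")}
off={"top":(215,180),"side":(260,130)}
def pj(n,P):
    c=cams[n]; p=np.asarray(c["view"])@np.r_[P,1]; q=np.asarray(c["intrinsics"])@p[:3]; return q[:2]/q[2]
def px(n,c): return (np.array(c)+.5)/5-.5+off[n]
R=lambda a:np.array([[np.cos(a),-np.sin(a)],[np.sin(a),np.cos(a)]])
# top picks
corn=[(22,355),(95,492),(735,140),(660,15)]; cl=[(35,163),(-35,163),(-35,-163),(35,-163)]
obs=[("top",px("top",c),("b",*l)) for c,l in zip(corn,cl)]
obs+=[("top",px("top",c),("f",s)) for c,s in (((211,337),1),((551,154),-1))]
obs+=[("side",px("side",c),("f",s)) for c,s in (((221,443),1),((160,152),-1))]
obs+=[("top",px("top",c),("w",s,e)) for c,s,e in (((209,243),1,1),((201,389),1,-1),((547,58),-1,1),((576,198),-1,-1))]
obs+=[("side",px("side",c),("w",s,e)) for c,s,e in (((157,309),1,1),((312,357),1,-1),((97,38),-1,1),((239,53),-1,-1))]
def pt(v,m):
    x,y,a,tl,tr=v; o=np.array([x,y])
    if m[0]=="b": return np.r_[o+R(a)@m[1:],130]
    c=o+R(a)@(0,85*m[1])
    if m[0]=="f": return np.r_[c,140]
    t=tl if m[1]>0 else tr
    return np.r_[c+R(a-t)@(32*m[2],0),196-1.27*t]
f=lambda v:np.concatenate([pj(n,pt(v,m))-u for n,u,m in obs])
r=least_squares(f,[450,60,0.4,.4,.4],x_scale=[10,10,.1,.1,.1],loss="soft_l1"); v=r.x
print(v.round(3)); print(f(v).reshape(-1,2).round(1).tolist())
for s,t in((1,v[3]),(-1,v[4])): print(pt(v,("f",s))[:2].round(1), "wing yaw deg",np.degrees(v[2]-t).round(1), "z",183-1.27*t)
def bp(n,u,z):
    c=cams[n];V=np.asarray(c["view"]);d=V[:3,:3].T@np.linalg.solve(c["intrinsics"],np.r_[u,1]);o=-V[:3,:3].T@V[:3,3];return (o+d*(z-o[2])/d[2])[:2].round(0)
print("glue",bp("top",(203,277),96),"jar",bp("top",(254,148),75),"tape",bp("top",(383,192),24))
E
python3 fit.py
```

```text
[ 6.05708e+02 -3.62610e+01  3.34000e-01  5.40000e-01  3.07000e-01]
[[-1.5, 0.1], [-1.2, 1.0], [1.2, 0.7], [0.3, -1.1], [-0.3, 0.0], [0.0, -0.2], [0.4, -1.6], [-0.0, -1.3], [-0.3, -0.4], [-0.3, 1.4], [0.2, -1.4], [0.9, 0.0], [-0.9, -0.0], [0.7, 1.1], [-1.2, -0.6], [0.5, 0.4]]
[577.8  44. ] wing yaw deg -11.8 z 182.31431999302015
[ 633.6 -116.6] wing yaw deg 1.5 z 182.6096125241809
glue [537. 173.] jar [825.  14.] tape [ 679. -282.]
```

apply_moves --delta_pos '[[0, 0, -2.5], [0, 0, -2.5], [4.9, -2.4, 0], [4.9, -2.4, 0], [4.9, -2.4, 0], [4.9, -2.4, 0], [4.9, -2.4, 0], [4.9, -2.4, 0], [4.9, -2.4, 0], [4.9, -2.4, 0], [4.9, -2.4, 0], [4.9, -2.4, 0], [4.9, -2.4, 0], [4.9, -2.4, 0]]' --angular '[[0, 0, 0], [0, 0, 0], [0, 0, 0], [0, 0, 0], [0, 0, 0], [0, 0, 0], [0, 0, 0], [0, 0, 0], [0, 0, 0], [0, 0, 0], [0, 0, 0], [0, 0, 0], [0, 0, 0], [0, 0, 0]]' --gripper '[1, 1, 1, 1, 1, 1, 1, 1, 1, 1, 1, 1, 1, 1]' --squeeze 20

```text
t: 1.95
tool_pos: [634.6, -113.4, 281.1]
tool_rot: [[0.971, 0.238, -0.0], [0.238, -0.971, -0.0], [-0.0, -0.0, -1.0]]
ft_force: [-0.5, -1.3, -0.9]
opening: 85.5
grasp_force: 0.0
```

apply_moves --delta_pos '[[0, 0, 0], [0, 0, 0], [0, 0, 0], [0, 0, 0], [0, 0, 0], [0, 0, 0], [0, 0, 0], [0, 0, 0], [0, 0, 0], [0, 0, 0], [0, 0, 0], [0, 0, 0], [0, 0, 0], [0, 0, 0], [0, 0, 0], [0, 0, 0], [0, 0, 0]]' --angular '[[0, 0, -10.5], [0, 0, -10.5], [0, 0, -10.5], [0, 0, -10.5], [0, 0, -10.5], [0, 0, -10.5], [0, 0, -10.5], [0, 0, -10.5], [0, 0, -10.5], [0, 0, -10.5], [0, 0, -10.5], [0, 0, -10.5], [0, 0, -10.5], [0, 0, -10.5], [0, 0, -10.5], [0, 0, -10.5], [0, 0, 0]]' --gripper '[0.5, 0.5, 0.5, 0.5, 0.5, 0.5, 0.5, 0.5, 0.5, 0.5, 0.5, 0.5, 0.5, 0.5, 0.5, 0.5, 0.5]'

```text
t: 4.08
tool_pos: [633.4, -114.9, 281.0]
tool_rot: [[-1.0, -0.029, -0.0], [-0.029, 1.0, 0.0], [0.0, 0.0, -1.0]]
ft_force: [0.5, 0.1, 0.3]
opening: 42.7
grasp_force: 0.0
```

```bash
cat > st.py <<'E'
from station import arm
import numpy as np,sys
s=arm.observe();R=np.array(s["tool_rot"])
print("t",s["t"],"pos",np.round(s["tool_pos"],1),"yaw",np.degrees(np.arctan2(R[1,0],R[0,0])).round(2),"tilt",R[:2,2].round(4),"q6",round(s["q"][5],3),"Ftool",(R.T@s["ft_force"]).round(2),"Ttool",(R.T@s["ft_torque"]).round(3),"e6",round(s["effort"][5],3),"open",round(s["opening"],1),"gf",round(s["grasp_force"],1))
if len(sys.argv)>3:
    g=np.array([float(a) for a in sys.argv[1:4]]); print("tool delta mm",(R.T@(g-s["tool_pos"])).round(1))
E
python3 st.py 633.6 -116.6 164
```

```text
t 4.075 pos [ 633.4 -114.9  281. ] yaw -178.33 tilt [-0.0004  0.0002] q6 -0.339 Ftool [-0.49  0.13 -0.29] Ttool [-0.042 -0.061  0.061] e6 -1.611 open 42.7 gf 0.0
tool delta mm [ -0.2  -1.8 117. ]
```

apply_moves --delta_pos '[[0, -0.18, 3], [0, 0, 3], [0, 0, 2], [0, 0, 1.5], [0, 0, 1.2], [0, 0, 1], [0, 0, 0], [0, 0, 0]]' --angular '[[0, 0, 0], [0, 0, 0], [0, 0, 0], [0, 0, 0], [0, 0, 0], [0, 0, 0], [0, 0, 0], [0, 0, 0]]' --gripper '[0.5, 0.5, 0.5, 0.5, 0.5, 0.5, 0.5, 0.5]'

```text
t: 5.08
tool_pos: [633.7, -116.7, 164.8]
tool_rot: [[-1.0, -0.03, 0.001], [-0.03, 1.0, -0.0], [-0.001, -0.0, -1.0]]
ft_force: [0.2, 0.5, 0.5]
opening: 42.7
grasp_force: 0.0
```

```bash
python3 st.py 633.6 -116.6 164
python3 - <<'E'
from station import arm
import cv2,numpy as np
k=dict(fx=4,fy=4,interpolation=cv2.INTER_CUBIC)
a=arm.camera("top")["image"][150:290,210:370,::-1];b=arm.camera("side")["image"][100:240,250:350,::-1]
cv2.imwrite("pics/c1.png",cv2.resize(np.hstack([a,b]),None,fx=3,fy=3,interpolation=cv2.INTER_CUBIC))
E
```

```text
t 5.075 pos [ 633.7 -116.7  164.8] yaw -178.27 tilt [ 0.0008 -0.0003] q6 -0.342 Ftool [-0.2   0.54 -0.47] Ttool [-0.006  0.008  0.019] e6 0.006 open 42.7 gf 0.0
tool delta mm [0.1 0.1 0.8]
```

View pics/c1.png

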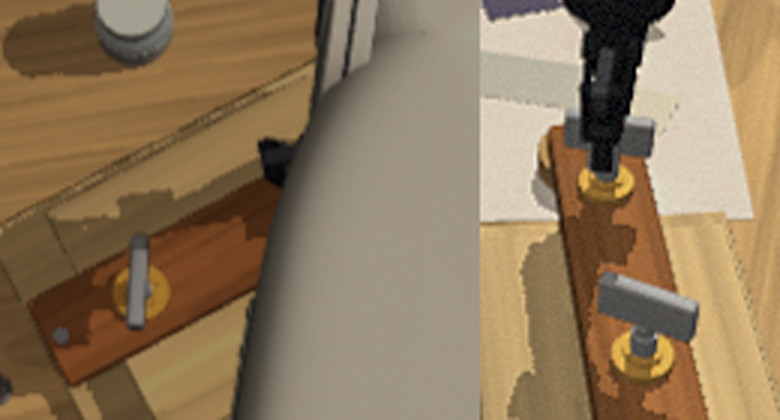

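The fingers straddle the right wing: in the crop, the gripper is at about (605,110), in front of the plate at (610,135). I'll close gently.

apply_moves --delta_pos '[[0, 0, 0], [0, 0, 0], [0, 0, 0], [0, 0, 0], [0, 0, 0], [0, 0, 0]]' --angular '[[0, 0, 0], [0, 0, 0], [0, 0, 0], [0, 0, 0], [0, 0, 0], [0, 0, 0]]' --gripper '[0.1, 0.1, 0.1, 0.1, 0.1, 0.1]' --squeeze 20

```text
t: 5.92
tool_pos: [633.6, -117.4, 164.6]
tool_rot: [[-1.0, -0.03, 0.001], [-0.03, 1.0, -0.001], [-0.001, -0.001, -1.0]]
ft_force: [-0.8, -5.8, 2.4]
opening: 11.6
grasp_force: 22.7
```

```bash
python3 st.py
```

```text
t 5.925 pos [ 633.6 -117.4  164.6] yaw -178.29 tilt [ 0.0006 -0.0014] q6 -0.343 Ftool [ 1.   -5.81 -2.34] Ttool [1.307 0.068 0.018] e6 0.025 open 11.6 gf 22.7
```

apply_moves --delta_pos '[[0, -0.1, 0], [0, 0, 0.01], [0, 0, 0.01], [0, 0, 0.01], [0, 0, 0.01], [0, 0, 0]]' --angular '[[0, 0, 0], [0, 0, 4], [0, 0, 4], [0, 0, 4], [0, 0, 4], [0, 0, 0]]' --gripper '[0.1, 0.1, 0.1, 0.1, 0.1, 0.1]'

```text
t: 6.68
tool_pos: [633.7, -117.6, 164.2]
tool_rot: [[-0.969, 0.246, 0.001], [0.246, 0.969, 0.0], [-0.001, 0.0, -1.0]]
ft_force: [-0.2, -1.9, 4.9]
opening: 11.6
grasp_force: 22.9
```

```bash
python3 st.py 633.6 -117.7 164.4
```

```text
t 6.675 pos [ 633.7 -117.6  164.2] yaw 165.76 tilt [0.0008 0.0001] q6 -0.065 Ftool [-0.31 -1.91 -4.95] Ttool [ 0.545 -0.103 -0.021] e6 0.539 open 11.6 gf 22.9
tool delta mm [ 0.1 -0.1 -0.2]
```

apply_moves --delta_pos '[[0, -0.02, 0], [0, 0, 0.01], [0, 0, 0]]' --angular '[[0, 0, 2.5], [0, 0, 2.5], [0, 0, 0]]' --gripper '[0.1, 0.1, 0.1]'

```text
t: 7.05
tool_pos: [633.7, -117.6, 164.1]
tool_rot: [[-0.945, 0.328, 0.001], [0.328, 0.945, 0.0], [-0.001, 0.001, -1.0]]
ft_force: [0.9, -1.6, 4.8]
opening: 11.9
grasp_force: 22.9
```

```bash
python3 st.py
```

```text
t 7.05 pos [ 633.7 -117.6  164.1] yaw 160.84 tilt [0.0008 0.0004] q6 0.02 Ftool [-1.34 -1.22 -4.85] Ttool [ 0.258 -0.102  0.027] e6 0.268 open 11.9 gf 22.9
```

apply_moves --delta_pos '[[0, 0, 0], [0, 0, 0.01], [0, 0, 0]]' --angular '[[0, 0, 2], [0, 0, 2], [0, 0, 0]]' --gripper '[0.1, 0.1, 0.1]'

```text
t: 7.42
tool_pos: [633.7, -117.6, 164.0]
tool_rot: [[-0.919, 0.394, 0.001], [0.394, 0.919, 0.0], [-0.001, 0.001, -1.0]]
ft_force: [0.0, -0.8, 5.9]
opening: 11.4
grasp_force: 22.9
```

```bash
python3 st.py
```

```text
t 7.425 pos [ 633.7 -117.6  164. ] yaw 156.79 tilt [0.0008 0.0004] q6 0.091 Ftool [-0.37 -0.75 -5.92] Ttool [ 0.096 -0.187  0.027] e6 0.175 open 11.4 gf 22.9
```

```bash
cat > tq.py <<'E'
from station import arm
import numpy as np
L=[]
for i in range(4):
    s=arm.observe();R=np.array(s["tool_rot"]);L.append(np.r_[R.T@s["ft_force"],R.T@s["ft_torque"],s["effort"][5]])
    if i<3: arm.camera("top")
L=np.array(L);y=np.degrees(np.arctan2(R[1,0],R[0,0]))
print("t",s["t"],"pos",np.round(s["tool_pos"],1),"yaw",y.round(2),"q6",round(s["q"][5],3),"screw deg",round((19.1-y)%180,1),"rad",round(np.radians((19.1-y)%180),3),"F",L.mean(0)[:3].round(1),"Tz",L[:,5].round(3),"mean",L[:,5].mean().round(3),"e6",L[:,6].round(2),"open",round(s["opening"],1))
E
python3 tq.py
```

```text
t 7.575 pos [ 633.7 -117.6  164. ] yaw 156.82 q6 0.091 screw deg 42.3 rad 0.738 F [-0.4 -0.7 -5.8] Tz [0.027 0.056 0.029 0.115] mean 0.057 e6 [ 0.18  0.02 -0.03 -0.04] open 12.0
```

apply_moves --delta_pos '[[0, 0, 0], [0, 0, 0], [0, 0, 0]]' --angular '[[0, 0, 2], [0, 0, 2], [0, 0, 0]]' --gripper '[0.1, 0.1, 0.1]'

```text
t: 7.95
tool_pos: [633.7, -117.6, 164.0]
tool_rot: [[-0.889, 0.457, 0.001], [0.457, 0.889, 0.0], [-0.001, 0.001, -1.0]]
ft_force: [0.7, -0.9, 5.4]
opening: 11.8
grasp_force: 22.9
```

```bash
python3 tq.py
```

```text
t 8.1 pos [ 633.7 -117.6  163.9] yaw 152.82 q6 0.161 screw deg 46.3 rad 0.808 F [-0.7 -0.5 -5. ] Tz [0.086 0.063 0.082 0.041] mean 0.068 e6 [ 0.18  0.02 -0.03 -0.04] open 11.7
```

apply_moves --delta_pos '[[0, 0, 0], [0, 0, 0], [0, 0, 0]]' --angular '[[0, 0, 2], [0, 0, 2], [0, 0, 0]]' --gripper '[0.1, 0.1, 0.1]'

```text
t: 8.48
tool_pos: [633.7, -117.6, 163.9]
tool_rot: [[-0.854, 0.52, 0.001], [0.52, 0.854, 0.0], [-0.0, 0.001, -1.0]]
ft_force: [1.1, -0.7, 4.5]
opening: 11.7
grasp_force: 22.9
```

```bash
python3 tq.py
```

```text
t 8.625 pos [ 633.7 -117.6  163.9] yaw 148.72 q6 0.232 screw deg 50.4 rad 0.879 F [-1.2  0.3 -4.7] Tz [0.047 0.043 0.078 0.032] mean 0.05 e6 [ 0.18  0.02 -0.03 -0.04] open 11.6
```

apply_moves --delta_pos '[[0, 0, 0], [0, 0, 0], [0, 0, 0]]' --angular '[[0, 0, 2], [0, 0, 2], [0, 0, 0]]' --gripper '[0.1, 0.1, 0.1]'

```text
t: 9.0
tool_pos: [633.7, -117.7, 163.8]
tool_rot: [[-0.816, 0.578, 0.001], [0.578, 0.816, 0.0], [-0.0, 0.001, -1.0]]
ft_force: [2.9, -0.7, 5.3]
opening: 12.0
grasp_force: 22.9
```

```bash
python3 tq.py
```

```text
t 9.15 pos [ 633.7 -117.6  163.8] yaw 144.74 q6 0.302 screw deg 54.4 rad 0.949 F [-1.2  1.9 -5.3] Tz [0.075 0.005 0.057 0.051] mean 0.047 e6 [ 0.25  0.05 -0.02 -0.04] open 11.7
```

apply_moves --delta_pos '[[0, 0.02, 0], [0, 0, 0], [0, 0, 0]]' --angular '[[0, 0, 2], [0, 0, 2], [0, 0, 0]]' --gripper '[0.1, 0.1, 0.1]'

```text
t: 9.52
tool_pos: [633.7, -117.6, 163.7]
tool_rot: [[-0.774, 0.633, 0.0], [0.633, 0.774, 0.0], [-0.0, 0.0, -1.0]]
ft_force: [2.5, -0.5, 4.3]
opening: 11.4
grasp_force: 22.8
```

```bash
python3 tq.py
```

```text
t 9.675 pos [ 633.6 -117.7  163.7] yaw 140.75 q6 0.371 screw deg 58.3 rad 1.018 F [-2.2  2.  -4.2] Tz [0.071 0.033 0.06  0.068] mean 0.058 e6 [ 0.25  0.08  0.   -0.03] open 11.7
```

apply_moves --delta_pos '[[0, 0.02, 0], [0, 0, 0], [0, 0, 0]]' --angular '[[0, 0, 2], [0, 0, 2], [0, 0, 0]]' --gripper '[0.1, 0.1, 0.1]'

```text
t: 10.05
tool_pos: [633.7, -117.6, 163.6]
tool_rot: [[-0.728, 0.686, 0.0], [0.686, 0.728, -0.0], [-0.0, -0.0, -1.0]]
ft_force: [4.2, -0.4, 3.5]
opening: 11.5
grasp_force: 22.7
```

```bash
python3 tq.py
```

```text
t 10.2 pos [ 633.7 -117.6  163.6] yaw 136.75 q6 0.441 screw deg 62.4 rad 1.088 F [-2.3  2.2 -3.8] Tz [0.019 0.106 0.048 0.078] mean 0.063 e6 [ 0.26  0.08  0.   -0.03] open 11.6
```

apply_moves --delta_pos '[[0, 0.04, 0], [0, 0, 0], [0, 0, 0]]' --angular '[[0, 0, 2], [0, 0, 2], [0, 0, 0]]' --gripper '[0.1, 0.1, 0.1]'

```text
t: 10.58
tool_pos: [633.8, -117.4, 163.5]
tool_rot: [[-0.678, 0.735, -0.0], [0.735, 0.678, -0.0], [0.0, -0.0, -1.0]]
ft_force: [1.7, -2.3, 2.7]
opening: 11.6
grasp_force: 22.5
```

```bash
python3 tq.py
```

```text
t 10.725 pos [ 633.8 -117.4  163.5] yaw 132.74 q6 0.512 screw deg 66.4 rad 1.158 F [-2.8  0.1 -2.3] Tz [-0.001  0.027  0.014  0.071] mean 0.028 e6 [ 0.26  0.08  0.   -0.03] open 11.8
```

apply_moves --delta_pos '[[-0.03, 0, 0], [0, 0, 0.01], [0, 0, 0]]' --angular '[[0, 0, 2], [0, 0, 2], [0, 0, 0]]' --gripper '[0.1, 0.1, 0.1]'

```text
t: 11.1
tool_pos: [634.0, -117.4, 163.5]
tool_rot: [[-0.625, 0.781, -0.0], [0.781, 0.625, 0.0], [0.0, -0.0, -1.0]]
ft_force: [0.4, -1.1, 1.8]
opening: 11.9
grasp_force: 22.4
```

```bash
python3 tq.py
```

```text
t 11.25 pos [ 634.  -117.4  163.5] yaw 128.75 q6 0.581 screw deg 70.4 rad 1.228 F [-1.7 -0.5 -2.2] Tz [0.037 0.043 0.065 0.002] mean 0.037 e6 [ 0.26  0.08  0.   -0.03] open 11.5
```

apply_moves --delta_pos '[[0, 0, 0], [0, 0, 0.01], [0, 0, 0]]' --angular '[[0, 0, 2.5], [0, 0, 2.5], [0, 0, 0]]' --gripper '[0.1, 0.1, 0.1]'

```text
t: 11.62
tool_pos: [634.1, -117.4, 163.4]
tool_rot: [[-0.556, 0.831, -0.0], [0.831, 0.556, 0.0], [0.0, -0.0, -1.0]]
ft_force: [0.7, -1.5, 1.8]
opening: 11.5
grasp_force: 22.3
```

```bash
python3 tq.py
```

```text
t 11.775 pos [ 634.1 -117.5  163.4] yaw 123.79 q6 0.668 screw deg 75.3 rad 1.314 F [-1.4 -0.2 -1.7] Tz [0.012 0.007 0.029 0.032] mean 0.02 e6 [ 0.32  0.1  -0.   -0.03] open 11.6
```

apply_moves --delta_pos '[[0, 0, 0.01], [0, 0, 0.01], [0, 0, 0.01], [0, 0, 0.01], [0, 0, 0.01], [0, 0, 0.01], [0, 0, 0]]' --angular '[[0, 0, 4], [0, 0, 4], [0, 0, 4], [0, 0, 4], [0, 0, 4], [0, 0, 4], [0, 0, 0]]' --gripper '[0.1, 0.1, 0.1, 0.1, 0.1, 0.1, 0.1]'

```text
t: 12.65
tool_pos: [634.2, -117.4, 162.9]
tool_rot: [[-0.17, 0.985, 0.0], [0.985, 0.17, 0.0], [0.0, 0.0, -1.0]]
ft_force: [1.6, -1.1, 1.1]
opening: 11.7
grasp_force: 22.3
```

```bash
python3 tq.py
```

```text
t 12.8 pos [ 634.2 -117.4  162.8] yaw 99.83 q6 1.086 screw deg 99.3 rad 1.733 F [-1.7  1.6 -1. ] Tz [0.056 0.018 0.092 0.026] mean 0.048 e6 [ 0.54  0.18  0.02 -0.03] open 11.6
```

apply_moves --delta_pos '[[0, 0.02, 0.01], [0, 0, 0.01], [0, 0, 0.01], [0, 0, 0.01], [0, 0, 0.01], [0, 0, 0.01], [0, 0, 0.01], [0, 0, 0]]' --angular '[[0, 0, 4], [0, 0, 4], [0, 0, 4], [0, 0, 4], [0, 0, 4], [0, 0, 4], [0, 0, 4], [0, 0, 0]]' --gripper '[0.1, 0.1, 0.1, 0.1, 0.1, 0.1, 0.1, 0.1]'

```text
t: 13.8
tool_pos: [634.5, -117.5, 162.2]
tool_rot: [[0.312, 0.95, 0.0], [0.95, -0.312, -0.0], [-0.0, 0.0, -1.0]]
ft_force: [1.2, -1.2, 1.6]
opening: 12.0
grasp_force: 22.3
```

```bash
python3 tq.py
```

```text
t 13.95 pos [ 634.5 -117.5  162.2] yaw 71.84 q6 1.575 screw deg 127.3 rad 2.221 F [-0.9  2.3 -1.3] Tz [ 0.008 -0.021  0.031  0.048] mean 0.017 e6 [ 0.54  0.17  0.01 -0.03] open 11.7
```

apply_moves --delta_pos '[[0, 0.03, 0], [0, 0, 0.01], [0, 0, 0]]' --angular '[[0, 0, 2.5], [0, 0, 2.5], [0, 0, 0]]' --gripper '[0.1, 0.1, 0.1]'

```text
t: 14.32
tool_pos: [634.6, -117.5, 162.1]
tool_rot: [[0.394, 0.919, -0.0], [0.919, -0.394, -0.0], [-0.0, -0.0, -1.0]]
ft_force: [0.8, -2.6, 1.6]
opening: 11.3
grasp_force: 22.3
```

```bash
python3 tq.py
```

```text
t 14.475 pos [ 634.6 -117.5  162.1] yaw 66.81 q6 1.663 screw deg 132.3 rad 2.309 F [-1.2  1.7 -1.7] Tz [0.061 0.041 0.094 0.057] mean 0.063 e6 [ 0.31  0.08 -0.01 -0.03] open 11.4
```

apply_moves --delta_pos '[[0, 0, 0], [0, 0, 0.01], [0, 0, 0]]' --angular '[[0, 0, 2], [0, 0, 2], [0, 0, 0]]' --gripper '[0.1, 0.1, 0.1]'

```text
t: 14.85
tool_pos: [634.6, -117.5, 162.0]
tool_rot: [[0.459, 0.889, 0.0], [0.889, -0.459, -0.0], [-0.0, 0.0, -1.0]]
ft_force: [1.3, -2.1, 2.0]
opening: 11.7
grasp_force: 22.4
```

```bash
python3 tq.py
```

```text
t 15.0 pos [ 634.6 -117.5  162. ] yaw 62.75 q6 1.733 screw deg 136.4 rad 2.38 F [-1.2  2.2 -1.9] Tz [0.053 0.051 0.02  0.027] mean 0.038 e6 [ 0.25  0.08  0.   -0.03] open 11.7
```

apply_moves --delta_pos '[[0, 0.02, 0], [0, 0, 0.01], [0, 0, 0]]' --angular '[[0, 0, 2], [0, 0, 2], [0, 0, 0]]' --gripper '[0.1, 0.1, 0.1]'

```text
t: 15.38
tool_pos: [634.8, -117.6, 161.9]
tool_rot: [[0.52, 0.854, -0.0], [0.854, -0.52, -0.0], [-0.0, -0.0, -1.0]]
ft_force: [-0.3, -2.0, 3.1]
opening: 11.6
grasp_force: 22.5
```

```bash
python3 tq.py
```

```text
t 15.525 pos [ 634.8 -117.6  161.9] yaw 58.75 q6 1.803 screw deg 140.4 rad 2.45 F [-1.6  0.9 -2.8] Tz [-0.004  0.013 -0.016 -0.027] mean -0.009 e6 [ 0.27  0.1   0.02 -0.01] open 11.6
```

apply_moves --delta_pos '[[0, 0, 0], [0, 0, 0], [0, 0, 0]]' --angular '[[0, 0, 1.5], [0, 0, 1], [0, 0, 0]]' --gripper '[0.1, 0.1, 0.1]'

```text
t: 15.9
tool_pos: [634.8, -117.7, 161.9]
tool_rot: [[0.556, 0.831, 0.0], [0.831, -0.556, -0.0], [-0.0, 0.0, -1.0]]
ft_force: [-0.3, -3.1, 2.7]
opening: 11.5
grasp_force: 22.5
```

```bash
python3 tq.py
```

```text
t 16.05 pos [ 634.8 -117.6  161.9] yaw 56.24 q6 1.847 screw deg 142.9 rad 2.493 F [-2.3  1.8 -2.7] Tz [-0.056 -0.063 -0.056 -0.02 ] mean -0.049 e6 [0.23 0.13 0.09 0.07] open 11.5
```

apply_moves --delta_pos '[[0, 0, 0], [0, 0, 0], [0, 0, 0]]' --angular '[[0, 0, 1], [0, 0, 1], [0, 0, 0]]' --gripper '[0.1, 0.1, 0.1]'

```text
t: 16.42
tool_pos: [634.8, -117.7, 161.8]
tool_rot: [[0.585, 0.811, 0.0], [0.811, -0.585, -0.0], [-0.0, 0.0, -1.0]]
ft_force: [-0.1, -1.9, 2.6]
opening: 11.2
grasp_force: 22.5
```

```bash
python3 tq.py
```

```text
t 16.575 pos [ 634.8 -117.7  161.9] yaw 54.24 q6 1.882 screw deg 144.9 rad 2.528 F [-1.8  2.4 -1.6] Tz [-0.169 -0.193 -0.109 -0.134] mean -0.151 e6 [0.31 0.21 0.17 0.16] open 11.6
```

apply_moves --delta_pos '[[0, 0, 0], [0, 0, 0], [0, 0, 0], [0, 0, 0], [0, 0, -1], [0, 0, -2], [0, 0, -3], [0, 0, -4], [0, 0, 0]]' --angular '[[0, 0, 0], [0, 0, 0], [0, 0, 0], [0, 0, 0], [0, 0, 0], [0, 0, 0], [0, 0, 0], [0, 0, 0], [0, 0, 0]]' --gripper '[0.5, 0.5, 0.5, 0.5, 0.5, 0.5, 0.5, 0.5, 0.5]'

```text
t: 17.7
tool_pos: [635.8, -117.9, 266.0]
tool_rot: [[0.584, 0.811, 0.006], [0.811, -0.584, -0.002], [0.002, 0.006, -1.0]]
ft_force: [-0.4, 0.9, 0.5]
opening: 42.5
grasp_force: 0.0
```

apply_moves --delta_pos '[[0, 0, 0], [0, 0, 0], [0, 0, 0], [0, 0, 0], [0, 0, 0], [0, 0, 0], [0, 0, 0], [0, 0, 0], [0, 0, 0], [0, 0, 0], [0, 0, 0], [0, 0, 0]]' --angular '[[0, 0, -10.4], [0, 0, -10.4], [0, 0, -10.4], [0, 0, -10.4], [0, 0, -10.4], [0, 0, -10.4], [0, 0, -10.4], [0, 0, -10.4], [0, 0, -10.4], [0, 0, -10.4], [0, 0, -10], [0, 0, 0]]' --gripper '[0.5, 0.5, 0.5, 0.5, 0.5, 0.5, 0.5, 0.5, 0.5, 0.5, 0.5, 0.5]'

```text
t: 19.2
tool_pos: [634.7, -117.5, 261.5]
tool_rot: [[-0.979, 0.205, -0.001], [0.205, 0.979, 0.0], [0.001, 0.0, -1.0]]
ft_force: [-0.2, -0.6, -1.0]
opening: 42.7
grasp_force: 0.0
```

```bash
python3 st.py 578.4 43.1 164
```

```text
t 19.2 pos [ 634.7 -117.5  261.5] yaw 168.17 tilt [-0.0006  0.0002] q6 -0.107 Ftool [ 0.06 -0.62  0.99] Ttool [-0.005  0.014  0.036] e6 -1.517 open 42.7 gf 0.0
tool delta mm [ 87.9 145.7  97.6]
```

apply_moves --delta_pos '[[2.2, 3.64, 0], [2.2, 3.64, 0], [2.2, 3.64, 0], [2.2, 3.64, 0], [0, 0, 0], [0, 0, 0]]' --angular '[[0, 0, 0], [0, 0, 0], [0, 0, 0], [0, 0, 0], [0, 0, 0], [0, 0, 0]]' --gripper '[0.5, 0.5, 0.5, 0.5, 0.5, 0.5]'

```text
t: 19.95
tool_pos: [578.5, 42.6, 261.9]
tool_rot: [[-0.979, 0.206, 0.0], [0.206, 0.979, -0.0], [-0.0, -0.0, -1.0]]
ft_force: [0.3, 0.0, -0.0]
opening: 42.8
grasp_force: 0.0
```

```bash
python3 st.py 578.4 43.1 164
```

```text
t 19.95 pos [578.5  42.6 261.9] yaw 168.12 tilt [ 0.0001 -0.0003] q6 0.136 Ftool [-0.25  0.1   0.04] Ttool [ 0.036 -0.016 -0.027] e6 0.077 open 42.8 gf 0.0
tool delta mm [ 0.2  0.5 97.9]
```

apply_moves --delta_pos '[[0, 0, 3], [0, 0, 3], [0, 0, 2], [0, 0, 1.2], [0, 0, 0.5], [0, 0, 0], [0, 0, 0], [0, 0, 0], [0, 0, 0], [0, 0, 0], [0, 0, 0]]' --angular '[[0, 0, 0], [0, 0, 0], [0, 0, 0], [0, 0, 0], [0, 0, 0], [0, 0, 0], [0, 0, 0], [0, 0, 0], [0, 0, 0], [0, 0, 0], [0, 0, 0]]' --gripper '[0.5, 0.5, 0.5, 0.5, 0.5, 0.5, 0.1, 0.1, 0.1, 0.1, 0.1]' --squeeze 20

```text
t: 21.32
tool_pos: [578.6, 42.8, 165.5]
tool_rot: [[-0.979, 0.204, 0.001], [0.204, 0.979, -0.0], [-0.001, -0.0, -1.0]]
ft_force: [-0.4, -1.5, 6.3]
opening: 11.6
grasp_force: 27.7
```

```bash
python3 tq.py
```

```text
t 21.475 pos [578.6  42.8 165.5] yaw 168.24 q6 0.135 screw deg 30.9 rad 0.539 F [ 0.  -1.2 -5.6] Tz [-0.037 -0.039 -0.007  0.028] mean -0.014 e6 [-0.01 -0.01 -0.01 -0.01] open 11.7
```

apply_moves --delta_pos '[[0, 0, 0], [0, 0, 0], [0, 0, 0], [0, 0, 0]]' --angular '[[0, 0, 2.5], [0, 0, 2.5], [0, 0, 2], [0, 0, 0]]' --gripper '[0.1, 0.1, 0.1, 0.1]'

```text
t: 21.98
tool_pos: [578.6, 42.8, 165.4]
tool_rot: [[-0.947, 0.322, 0.001], [0.322, 0.947, -0.0], [-0.001, 0.0, -1.0]]
ft_force: [0.5, -1.0, 5.3]
opening: 11.8
grasp_force: 27.7
```

```bash
python3 tq.py
```

```text
t 22.125 pos [578.6  42.8 165.4] yaw 161.23 q6 0.257 screw deg 37.9 rad 0.661 F [-0.6 -0.9 -5. ] Tz [0.038 0.04  0.031 0.047] mean 0.039 e6 [ 0.18  0.02 -0.03 -0.04] open 11.9
```

apply_moves --delta_pos '[[0, 0, 0], [0, 0, 0], [0, 0, 0]]' --angular '[[0, 0, 2], [0, 0, 2], [0, 0, 0]]' --gripper '[0.1, 0.1, 0.1]'

```text
t: 22.5
tool_pos: [578.6, 42.8, 165.3]
tool_rot: [[-0.922, 0.388, 0.001], [0.388, 0.922, -0.0], [-0.001, 0.0, -1.0]]
ft_force: [1.5, -0.6, 5.7]
opening: 11.3
grasp_force: 27.7
```

```bash
python3 tq.py
```

```text
t 22.65 pos [578.6  42.8 165.3] yaw 157.22 q6 0.327 screw deg 41.9 rad 0.731 F [-1.  -0.5 -5.7] Tz [0.072 0.045 0.037 0.033] mean 0.046 e6 [ 0.17  0.02 -0.03 -0.04] open 11.5
```

The right screw ran freely well past 1.20 rad and came up firm near 2.5, so the left one must be crossed. I won't force it any further, and will wind it out now.

apply_moves --delta_pos '[[0, 0, -0.01], [0, 0, -0.01], [0, 0, -0.01], [0, 0, -0.01], [0, 0, -0.01], [0, 0, -0.01], [0, 0, -0.01], [0, 0, -0.01], [0, 0, 0]]' --angular '[[0, 0, -4], [0, 0, -4], [0, 0, -4], [0, 0, -4], [0, 0, -4], [0, 0, -4], [0, 0, -4], [0, 0, -4], [0, 0, 0]]' --gripper '[0.1, 0.1, 0.1, 0.1, 0.1, 0.1, 0.1, 0.1, 0.1]'

```text
t: 23.78
tool_pos: [578.6, 42.7, 166.0]
tool_rot: [[-0.987, -0.16, 0.001], [-0.16, 0.987, -0.0], [-0.001, -0.0, -1.0]]
ft_force: [0.2, -0.6, 4.8]
opening: 11.3
grasp_force: 27.6
```

```bash
python3 tq.py
```

```text
t 23.925 pos [578.6  42.7 166. ] yaw -170.87 q6 -0.23 screw deg 10.0 rad 0.174 F [-0.3 -1.5 -5. ] Tz [-0.074 -0.046 -0.041  0.011] mean -0.037 e6 [-0.54 -0.15 -0.02  0.02] open 11.6
```

apply_moves --delta_pos '[[0, 0, -0.01], [0, 0, 0], [0, 0, 0]]' --angular '[[0, 0, -2.5], [0, 0, -2.5], [0, 0, 0]]' --gripper '[0.1, 0.1, 0.1]'

```text
t: 24.3
tool_pos: [578.6, 42.7, 166.1]
tool_rot: [[-0.97, -0.245, 0.001], [-0.245, 0.97, -0.0], [-0.001, -0.001, -1.0]]
ft_force: [0.0, -1.6, 4.2]
opening: 11.7
grasp_force: 27.6
```

```bash
python3 tq.py
```

```text
t 24.45 pos [578.6  42.7 166.1] yaw -165.87 q6 -0.317 screw deg 5.0 rad 0.087 F [ 0.3 -1.9 -4.9] Tz [-0.044 -0.048 -0.082 -0.031] mean -0.051 e6 [-0.25 -0.06  0.01  0.02] open 11.7
```

apply_moves --delta_pos '[[0, 0, 0], [0, 0, 0], [0, 0, 0]]' --angular '[[0, 0, -1.2], [0, 0, -1.2], [0, 0, 0]]' --gripper '[0.1, 0.1, 0.1]'

```text
t: 24.82
tool_pos: [578.6, 42.7, 166.2]
tool_rot: [[-0.959, -0.285, 0.001], [-0.285, 0.959, -0.0], [-0.001, -0.001, -1.0]]
ft_force: [1.3, -1.6, 5.4]
opening: 11.6
grasp_force: 27.6
```

```bash
python3 tq.py
```

```text
t 24.975 pos [578.6  42.7 166.1] yaw -163.47 q6 -0.359 screw deg 2.6 rad 0.045 F [ 0.2 -2.1 -5.6] Tz [-0.001 -0.06  -0.002 -0.038] mean -0.025 e6 [-0.12 -0.02  0.01  0.02] open 11.5
```

apply_moves --delta_pos '[[0, 0, 0], [0, 0, 0], [0, 0, 0]]' --angular '[[0, 0, -0.6], [0, 0, -0.6], [0, 0, 0]]' --gripper '[0.1, 0.1, 0.1]'

```text
t: 25.35
tool_pos: [578.6, 42.7, 166.2]
tool_rot: [[-0.953, -0.305, 0.001], [-0.305, 0.953, -0.0], [-0.001, -0.001, -1.0]]
ft_force: [0.7, -1.8, 6.3]
opening: 11.4
grasp_force: 27.7
```

```bash
python3 tq.py
```

```text
t 25.5 pos [578.6  42.7 166.2] yaw -162.27 q6 -0.38 screw deg 1.4 rad 0.024 F [ 0.6 -2.2 -6. ] Tz [ 0.018 -0.031  0.034 -0.003] mean 0.005 e6 [-0.08 -0.03 -0.01 -0.01] open 11.6
```

apply_moves --delta_pos '[[0, 0, 0], [0, 0, 0], [0, 0, 0]]' --angular '[[0, 0, -0.6], [0, 0, -0.4], [0, 0, 0]]' --gripper '[0.1, 0.1, 0.1]'

```text
t: 25.88
tool_pos: [578.6, 42.7, 166.2]
tool_rot: [[-0.947, -0.321, 0.001], [-0.321, 0.947, -0.0], [-0.001, -0.001, -1.0]]
ft_force: [0.3, -1.2, 6.2]
opening: 11.7
grasp_force: 27.7
```

```bash
python3 tq.py
```

```text
t 26.025 pos [578.6  42.7 166.2] yaw -161.28 q6 -0.398 screw deg 0.4 rad 0.007 F [ 0.5 -1.7 -6.2] Tz [-0.004  0.001 -0.005  0.029] mean 0.005 e6 [-0.06 -0.03 -0.02 -0.02] open 11.7
```

apply_moves --delta_pos '[[0, 0, 0], [0, 0, 0], [0, 0, 0]]' --angular '[[0, 0, -0.8], [0, 0, -0.7], [0, 0, 0]]' --gripper '[0.1, 0.1, 0.1]'

```text
t: 26.4
tool_pos: [578.6, 42.7, 166.2]
tool_rot: [[-0.938, -0.345, 0.001], [-0.345, 0.938, -0.0], [-0.001, -0.001, -1.0]]
ft_force: [0.2, -2.0, 6.4]
opening: 11.5
grasp_force: 28.7
```

```bash
python3 tq.py
```

```text
t 26.55 pos [578.6  42.7 166.2] yaw -159.8 q6 -0.423 screw deg 178.9 rad 3.122 F [ 0.8 -1.8 -6.4] Tz [0.225 0.32  0.323 0.311] mean 0.295 e6 [-0.38 -0.32 -0.3  -0.3 ] open 11.8
```

The open stop is clear: torque jumped to 0.3 N m. I'll ease off 1°, let go and lift.

apply_moves --delta_pos '[[0, 0, 0], [0, 0, 0], [0, 0, 0], [0, 0, 0], [0, 0, 0], [0, 0, -1], [0, 0, -2], [0, 0, -4], [0, 0, -4], [0, 0, 0]]' --angular '[[0, 0, 1], [0, 0, 0], [0, 0, 0], [0, 0, 0], [0, 0, 0], [0, 0, 0], [0, 0, 0], [0, 0, 0], [0, 0, 0], [0, 0, 0]]' --gripper '[0.1, 0.5, 0.5, 0.5, 0.5, 0.5, 0.5, 0.5, 0.5, 0.5]'

```text
t: 27.8
tool_pos: [579.4, 42.8, 279.6]
tool_rot: [[-0.944, -0.331, 0.006], [-0.331, 0.944, -0.0], [-0.006, -0.002, -1.0]]
ft_force: [1.1, -0.9, -0.7]
opening: 42.7
grasp_force: 0.0
```

apply_moves --delta_pos '[[5, 0, 0], [5, 0, 0], [5, 0, 0], [0, 0, 0], [0, 0, 0], [0, 0, 0]]' --angular '[[0, 0, 0], [0, 0, 0], [0, 0, 0], [0, 0, 0], [0, 0, 0], [0, 0, 0]]' --gripper '[0.5, 0.5, 0.5, 0.5, 0.5, 0.5]'

```text
t: 28.55
tool_pos: [437.6, -6.7, 275.5]
tool_rot: [[-0.943, -0.331, -0.0], [-0.331, 0.943, 0.0], [0.0, 0.0, -1.0]]
ft_force: [0.2, 0.3, 0.2]
opening: 42.6
grasp_force: 0.0
```

```bash
python3 st.py
python3 - <<'E'
from station import arm
import cv2,numpy as np
a=arm.camera("top")["image"][150:290,210:370,::-1];b=arm.camera("side")["image"][100:240,250:350,::-1]
cv2.imwrite("pics/c2.png",cv2.resize(np.hstack([a,b]),None,fx=3,fy=3,interpolation=cv2.INTER_CUBIC))
E
```

```text
t 28.55 pos [437.6  -6.7 275.5] yaw -160.64 tilt [-0.0004  0.0001] q6 -0.545 Ftool [-0.32  0.18 -0.22] Ttool [-0.007 -0.014  0.039] e6 0.004 open 42.6 gf 0.0
```

View pics/c2.png

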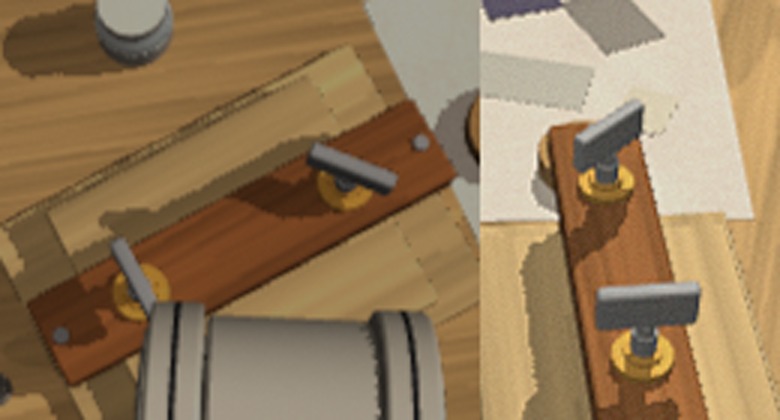

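The left wing, at (135,275), lies straight across the bridge, which is the open stop. The right wing, at (352,168), is turned well in, as expected at about 2.5 rad. The bystanders haven't moved and the gripper is clear, so I'll hand in.

```bash
python3 -c "
from station import arm
print(arm.finish_job())"
```

```text
the job is handed in; nothing more can be done
None
```

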